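Stow the lens drawer, open the empty one

TASK

Push the orange-fronted drawer that holds the camera lens fully shut with your fingertips, gently enough that the lens stays standing in it. Then reach a fingertip inside the front of the empty drawer and push it outwards until it is all the way open for the next job. Do not grip anything, do not touch the lens, and leave everything else on the bench where it is.

Things in the scene. Friction and masses are not known exactly. Their poses are not given: they have to be found in the camera images.
- lens_cabinet: grey single-drawer parts cabinet, fixed; shell 175 deep x 116 wide x 78 high mm. Origin: centre of its underside, on the table; x points into the cabinet, away from the drawer front, z up. Shell's front edge 80 mm on the -x side of the origin; roof underside 74 mm up. This one's drawer holds the lens; it may stand on the left or the right.
- lens_drawer (a joint): drawer travel in m: 0 fully home (front against the shell), 0.13 at the stop fully open; slides along the cabinet's -x as it opens. About 2 N of sliding friction, stays where it is left. The clear opening between inner panel and shell's front edge equals the joint value. Starts at 0.08 to 0.12.
- lens_face (a point): orange outer panel of the lens drawer's front, 112 wide x 66 high x 5 thick mm. Point: centre of its outer (robot-side) surface, 40 mm above the table; x points into the cabinet (the way that shuts the drawer), z up. It spans 7 to 73 mm above the table. The white tray behind it has sides 51 mm high above the table.
- lens_inner (a point): orange inner panel of the lens drawer's front, 100 wide x 55 high x 5 thick mm, flat against the outer panel (front 10 mm thick in all). Point: centre of its inner surface, 37.5 mm above the table, where a fingertip inside the drawer pushes; x points into the cabinet, z up. Spans 10 to 65 mm above the table. Tray floor 10 mm above the table, tray 97 wide, 157 long inside.
- empty_cabinet: grey single-drawer parts cabinet, fixed; shell 175 deep x 116 wide x 78 high mm. Origin: centre of its underside, on the table; x points into the cabinet, away from the drawer front, z up. Shell's front edge 80 mm on the -x side of the origin; roof underside 74 mm up. This one's drawer is empty; otherwise the two cabinets look the same.
- empty_drawer (a joint): drawer travel in m: 0 fully home (front against the shell), 0.13 at the stop fully open; slides along the cabinet's -x as it opens. About 2 N of sliding friction, stays where it is left. The clear opening between inner panel and shell's front edge equals the joint value. Starts at 0.065 to 0.085.
- empty_face (a point): orange outer panel of the empty drawer's front, 112 wide x 66 high x 5 thick mm. Point: centre of its outer (robot-side) surface, 40 mm above the table; x points into the cabinet (the way that shuts the drawer), z up. It spans 7 to 73 mm above the table. The white tray behind it has sides 51 mm high above the table.
- empty_inner (a point): orange inner panel of the empty drawer's front, 100 wide x 55 high x 5 thick mm, flat against the outer panel (front 10 mm thick in all). Point: centre of its inner surface, 37.5 mm above the table, where a fingertip inside the drawer pushes; x points into the cabinet, z up. Spans 10 to 65 mm above the table. Tray floor 10 mm above the table, tray 97 wide, 157 long inside.
- lens: black camera lens barrel with a silver band and glass on top, 48 diameter x 45 high mm, about 0.12 kg, loose, standing on the tray floor of the lens drawer, its top 55 mm above the table; it rides along with the drawer. Origin: centre of its underside, z up.
- camera: black compact camera lying on its back on the blue mat, 62 x 108 mm, 48 high to the top of its lens tube. Bystander, loose. Origin: centre of its underside.
- battery: yellow and white camera battery, 40 x 53 x 14 mm, lying on the blue mat (2 mm thick). Bystander, loose. Origin: centre of its underside.
- cup: green plastic parts cup, 56 diameter x 50 high mm, on the blue mat. Bystander, loose. Origin: centre of its underside.
- spool: solder spool with yellow top, 64 diameter x 46 high mm, standing on the table. Bystander, loose. Origin: centre of its underside.
- can: red spray can with blue and yellow bands and a white cap, 66 diameter x 190 high mm, standing on the table. Bystander, loose. Origin: centre of its underside.
- screwdriver: orange-handled screwdriver, 170 mm long, lying on the table along its own x. Bystander, loose. Origin: underside, near the middle of its length.

How it is judged (in metres and radians):
On the way, in this order (a step that is already met when the one before it is completed fails the run):
1. the lens drawer is pushed fully shut (value of joint lens_drawer below 0.005 m), for 0.2 s.
2. the empty drawer is pushed all the way open (value of joint empty_drawer above 0.12 m), for 0.2 s.
At the end, for the whole second after the job is handed in: The lens drawer is within 5 mm of fully shut, with the lens at rest and upright (within 0.2 rad) on its tray floor, and the empty drawer is within 10 mm of its fully open stop (value of joint lens_drawer below 0.005 m and value of joint empty_drawer above 0.12 m and x of lens in the frame of lens_cabinet between -0.08 and 0.08 m and y of lens in the frame of lens_cabinet between -0.05 and 0.05 m and z of lens in the frame of lens_cabinet between 0.005 and 0.02 m and angle between lens's own z axis and vertical below 0.2 rad and linear speed of lens below 0.02 m/s); the robot touches nothing.
It fails at once if the lens is lifted more than 10 mm off the tray floor, or tips over (height (world z) of lens above 0.02 m or angle between lens's own z axis and vertical above 0.5 rad).
It fails at once if the fingers touch the lens (contact force between the fingers and lens above 0.5 N).
It fails at once if the lens drawer's front is gripped between the fingers (contact force between the fingers and lens_drawer_c4 above 2 N and contact force between the fingers and lens_drawer_c5 above 2 N).
It fails at once if the empty drawer's front is gripped between the fingers (contact force between the fingers and empty_drawer_c4 above 2 N and contact force between the fingers and empty_drawer_c5 above 2 N).
It fails at once if a bystander is moved more than 20 mm (distance of any of camera, battery, cup, spool, can, screwdriver from where it was at the start of the episode above 0.02 m).
It also fails if it takes over 48 s, if anything falls off the work surface, if the arm or the gripper's body presses on something with over 40 N, if the wrist force passes 120 N, or if a joint passes its speed limit or range.

ROBOT

A 6-joint arm with a two-finger parallel gripper is mounted at the origin on the work surface. World frame = base frame: x ahead of the robot, y to its left, z up, the work surface at z = 0. Lengths are in mm, angles in rad, forces in N, time in s.
With the tool pointing down it reaches from about 275 to 975 mm from the base axis. Payload 8.4 kg.
Tool frame: the origin (TCP) lies at the very end of the fingers, on their centre line; the grasp point (between the pads) lies 19 mm behind it; z points along the fingers, y is the line along which they close (so a half turn about z gives the same grasp; the last joint's range is limited). The gripper opens to 92 mm and grips with 3 to 60 N. Pads are 20 mm wide; open, the fingers measure 128 mm over their backs; the gripper's body (75 mm by 189 mm) begins 69 mm behind the grasp point.
Start: joints at [-1.247, 0.353, 1.633, -0, 1.155, -0.002], TCP at [200.04, -592.125, 214.583] pointing down, gripper open.
Joint ranges: [-2.63, 2.63], [-0.92, 2.1], [0.06, 2.66], [-1.3, 4.44], [0, 2.69], [-3.02, 3.02]. Speed limits (rad/s): [2.22, 2.22, 2.79, 3.14, 3.14, 3.14].

INTERFACE

Orientations are given as a unit quaternion [x, y, z, w].
In Python, from station import r, get_image, get_calibration, job gives the robot as it stands.
- The arm moves only by the tool send_rows, never from a script. Its argument "increments" is one flat list of numbers, 5 for each row, row after row: the shift along the tool's x, y, z normalised to -1 to 1, where 1 is 400 mm, then the turn about the tool's z normalised to -1 to 1, where 1 is 45 degrees, then the opening, from -1 (shut) to 1 (fully open). A call has 1 to 12 rows; each row is the pose to reach, as a shift and turn from the pose commanded when the call began, along the tool's axes at that moment; what a row does not reach only later rows make up. A row lasts 1/12 s, in which the tool goes at most 41.7 mm and 7.16 degrees, less where a joint would pass 70% of its speed; a pose out of reach is approached as far as the arm can. A call with a number of a shift or a turn outside -1 to 1 is refused whole. A call with a gripper value outside its range is refused whole. The fingers move at their own pace and stop on an object; "grip_force" is the grip in N (left out, the last holds). Time passes only in rows, so rows that repeat a pose let the fingers close. It gives the time, the measured TCP pose, the force, the opening and the grip force at its end, in the units of the state.
- r.get_obs(): the state, without advancing time (a new reading comes with each control period).
- get_image(name): name is "side" or "top"; returns the picture (420x560x3 uint8, blue, green, red); there is no depth.
- get_calibration(name): a dict with "mtx" (3x3 intrinsics, pixels), "R" (3x3) and "t" (3): a world point X has camera coordinates R X + t. Camera axes: x right, y down, z forward; pixel columns grow to the right and rows downward; lengths in mm; the calibration is good to about 2 mm. A picture is of the moment at which its call begins. get_calibration takes no time and is no camera call.
- job.hand_in(): hands the job in; it is judged then, once.
The state is a dict: "time": time; "q": joint angles; "qvel": joint speeds; "tau": joint torques, N m; "tcp_pos": TCP position; "eef_rot": TCP orientation; "contact_force": force on the tool from outside, world axes, zero at the start; "moment": the same for the moment, N m; "gripper_width": finger opening in mm; "finger_force": force on a finger pad.
Only numpy, scipy, OpenCV 4.12 (cv2) and the standard library are available. Lean on these libraries where they do the work, as an engineer would, in place of code of your own. Each camera call takes 0.05 s, during which the arm holds its last target. There are 200 camera calls.

## Working session

There is one attempt and no reset: what is moved stays moved. The work goes in short steps, Python scripts to look and compute and a tool call to move; the robot and the scene stay as the last step left them, time stands still between calls to the robot, and variables do not carry over. Pictures are saved under pics/ and viewed, at most 10 in all, crops included, and the job is handed in when it is done.

Besides the shell and the picture viewer there is one more tool, called after "Call:" as name(argument=value, ...) on one line, values as JSON. send_rows: Moves the arm, as the interface text tells. Its arguments: {"type":"object","properties":{"increments":{"type":"array"},"grip_force":{"type":"number"}},"required":["increments"]}

```bash
mkdir -p pics; python3 - <<'E'
from station import r,get_image,get_calibration
import cv2
for n in("top","side"):
    cv2.imwrite(f"pics/{n}0.png",get_image(n)); c=get_calibration(n); print(n,c)
o=r.get_obs();print(o["tcp_pos"],o["eef_rot"],o["gripper_width"],o["time"])
E
```

```text
top {'mtx': array([[447.01136665,   0.        , 288.26233446],
       [  0.        , 447.01136665, 202.7951022 ],
       [  0.        ,   0.        ,   1.        ]]), 'R': array([[-0.0235104 , -0.99966158, -0.01113479],
       [-0.99648039,  0.0243291 , -0.080218  ],
       [ 0.08046176,  0.00920964, -0.99671515]]), 't': array([  28.63230066,  536.62935163, 1016.82132722])}
side {'mtx': array([[391.86735226,   0.        , 277.33164258],
       [  0.        , 391.86735226, 213.39258924],
       [  0.        ,   0.        ,   1.        ]]), 'R': array([[-0.83665542, -0.54771446, -0.00407274],
       [-0.32715089,  0.50567188, -0.79829083],
       [ 0.4392949 , -0.66656194, -0.60225839]]), 't': array([446.56655472, 228.86270203, 931.65384139])}
[ 199.89022203 -591.72719709  213.96105995] [ 9.86760695e-01  1.62181943e-01 -1.09870588e-04 -5.79085554e-04] 91.98615508671489 0.1
```

View pics/top0.png

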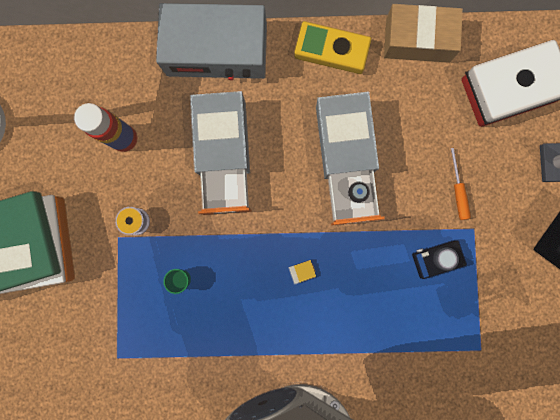

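View pics/side0.png

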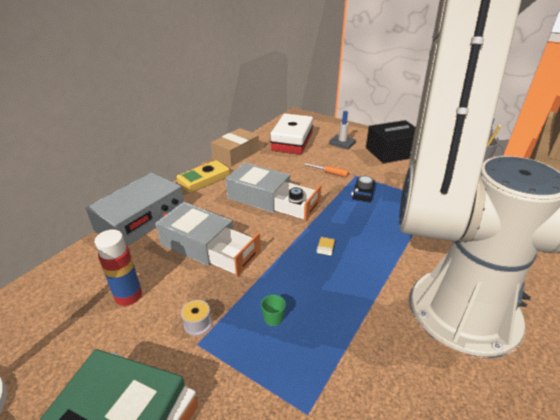

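The top view shows the lens drawer on the right (front edge about px (357,220), lens at (359,191)) and the empty drawer on the left (front at (225,210)). Next I'll measure the roof corners (z=78) and the tops of the fronts (z=73).

```bash
cat > h.py <<'E'
import cv2,numpy as np
from station import r,get_image,get_calibration
def ray(n,uv,z):
    c=get_calibration(n);d=c["R"].T@np.linalg.solve(c["mtx"],[*uv,1.]);o=-c["R"].T@c["t"]
    return o+d*(z-o[2])/d[2]
def orange(im):
    h=cv2.cvtColor(im,cv2.COLOR_BGR2HSV);return cv2.inRange(h,(4,170,120),(15,255,255))
E
python3 - <<'E'
from h import *
im=cv2.imread("pics/top0.png")
m=orange(im)
for nm,(x0,x1,y0,y1) in dict(empty=(185,260,170,225),lens=(315,390,180,232)).items():
    s=np.zeros_like(m);s[y0:y1,x0:x1]=m[y0:y1,x0:x1]
    p=cv2.findNonZero(s);rc=cv2.minAreaRect(p);b=cv2.boxPoints(rc);print(nm,"orange",len(p),rc,b.round(1).tolist())
    for q in b: print("   z73",ray("top",q,73).round(1))
hsv=cv2.cvtColor(im,cv2.COLOR_BGR2HSV)
for nm,(x0,x1,y0,y1) in dict(empty=(185,255,86,178),lens=(312,385,86,178)).items():
    c=hsv[y0:y1,x0:x1]
    g=((c[...,0]>90)&(c[...,0]<125)&(c[...,1]>15)&(c[...,1]<90)&(c[...,2]>90)).astype(np.uint8)*255
    g=cv2.morphologyEx(g,cv2.MORPH_OPEN,np.ones((3,3)))
    k=max(cv2.findContours(g,0,2)[0],key=cv2.contourArea)
    hl=cv2.convexHull(k);ap=cv2.approxPolyDP(hl,4,True)[:,0]+[x0,y0]
    print(nm,hsv[100 if nm=="empty" else 102,(x0+x1)//2])
    for q in ap: print("  roof",q,ray("top",q.astype(float),78).round(1))
cv2.imwrite("pics/crop.png",cv2.resize(im[80:235,180:395],None,fx=3.7,fy=3.7,interpolation=cv2.INTER_CUBIC))
E
```

```text
empty orange 182 ((222.97344970703125, 209.60174560546875), (4.124178886413574, 50.155338287353516), 86.18592071533203) [[197.8000030517578, 209.1999969482422], [247.89999389648438, 205.89999389648438], [248.10000610351562, 210.0], [198.10000610351562, 213.3000030517578]]
   z73 [523.7 215.5  73. ]
   z73 [528.4 104.7  73. ]
   z73 [519.3 104.2  73. ]
   z73 [514.5 215.   73. ]
lens orange 192 ((356.90008544921875, 219.6256866455078), (4.399930477142334, 52.45852279663086), 83.48019409179688) [[330.6000061035156, 220.39999389648438], [382.70001220703125, 214.5], [383.20001220703125, 218.8000030517578], [331.1000061035156, 224.8000030517578]]
   z73 [491.9 -76.8  73. ]
   z73 [ 502.2 -191.7   73. ]
   z73 [ 492.6 -192.4   73. ]
   z73 [482.3 -77.6  73. ]Traceback (most recent call last):
  File "<stdin>", line 13, in <module>
ValueError: max() iterable argument is empty
```

```bash
python3 - <<'E'
from h import *
im=cv2.imread("pics/top0.png")
hsv=cv2.cvtColor(im,cv2.COLOR_BGR2HSV)
c=get_calibration("top");print("cam",(-c["R"].T@c["t"]).round(0))
print(hsv[102,215],hsv[155,220],hsv[102,345],hsv[160,350],hsv[102,260])
for nm,(x0,x1,y0,y1) in dict(empty=(185,255,86,178),lens=(312,385,86,178)).items():
    c=hsv[y0:y1,x0:x1].astype(int)
    g=((c[...,1]<60)&(c[...,2]>100)).astype(np.uint8)*255
    g=cv2.morphologyEx(g,cv2.MORPH_OPEN,np.ones((3,3)))
    k=max(cv2.findContours(g,0,2)[0],key=cv2.contourArea)
    ap=cv2.approxPolyDP(cv2.convexHull(k),4,True)[:,0]+[x0,y0]
    for q in ap: print(nm,"roof",q,ray("top",q.astype(float),78).round(1))
cv2.imwrite("pics/crop.png",cv2.resize(im[80:235,180:395],None,fx=3.7,fy=3.7,interpolation=cv2.INTER_CUBIC))
E
```

```text
cam [ 454.    6. 1057.]
[105   7 142] [ 90   7 141] [ 75   4 140] [ 98   7 142] [ 13 116 112]
empty roof [241  91] [786.9 115.4  78. ]
empty roof [244 177] [592.2 111.7  78. ]
empty roof [200 177] [594.6 209.1  78. ]
empty roof [194 169] [612.8 222.3  78. ]
empty roof [190  95] [780.8 230.2  78. ]
lens roof [368  92] [ 776.9 -168.9   78. ]
lens roof [378 163] [ 615.9 -184.9   78. ]
lens roof [374 177] [ 585.  -174.9   78. ]
lens roof [328 177] [587.5 -73.7  78. ]
lens roof [317  98] [766.2 -54.6  78. ]
```

View pics/crop.png

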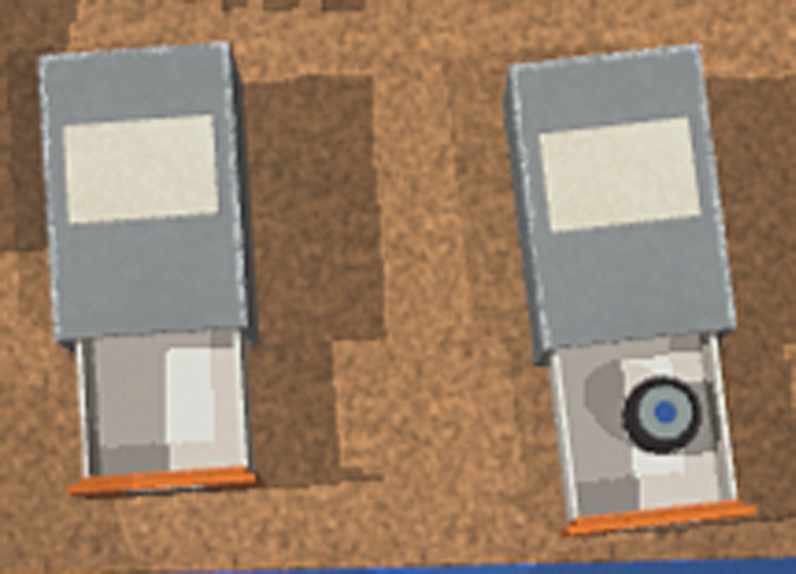

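```bash
python3 - <<'E'
from h import *
C=dict(empty=[(40,57),(230,43),(247,327),(57,343)],lens=[(512,66),(699,46),(734,327),(540,347)])
F=dict(empty=[(78,481),(250,470)],lens=[(568,521),(748,506)])  # top back edge of front
for n in C:
    P=[ray("top",((u+.5)/3.7+179.5,(v+.5)/3.7+79.5),78) for u,v in C[n]]
    P=np.array(P);print(n,P[:,:2].round(0).tolist(),"sizes",[round(float(np.linalg.norm(P[i]-P[i-1])),1) for i in range(4)])
    ax=(P[0]+P[1]-P[2]-P[3])[:2];ax/=np.linalg.norm(ax)
    w=(P[0]+P[3]-P[1]-P[2])[:2];w/=np.linalg.norm(w)
    a=np.arctan2(ax[1],ax[0]);b=np.arctan2(-w[0],w[1]);yaw=(a*175+b*116)/(291)
    d=np.array([np.cos(yaw),np.sin(yaw)]);c=P.mean(0)[:2];fr=c-87.5*d
    E=np.array([ray("top",((u+.5)/3.7+179.5,(v+.5)/3.7+79.5),70)[:2] for u,v in F[n]])
    print(" yaw",a,b,"c",c,"shellfront",fr,"edge",E.round(0).tolist(),"edge mid along",(E.mean(0)-fr)@d)
uv=((664+.5)/3.7+179.5,(412+.5)/3.7+79.5);print("lens",ray("top",uv,55))
E
```

```text
empty [[781.0, 229.0], [786.0, 114.0], [612.0, 106.0], [605.0, 220.0]] sizes [175.7, 115.7, 174.3, 114.2]
 yaw 0.0477307469728637 0.053711516327901526 c [696.09192893 167.22558603] shellfront [608.70178391 162.84237335] edge [[523.0, 210.0], [527.0, 106.0]] edge mid along -83.99260129280066
lens [[767.0, -57.0], [777.0, -170.0], [605.0, -184.0], [596.0, -69.0]] sizes [172.2, 113.7, 172.5, 116.2]
 yaw 0.07567192527484631 0.08017055289935672 c [ 686.10052052 -120.03711172] shellfront [ 598.86292672 -126.80853894] edge [[492.0, -83.0], [498.0, -190.0]] edge mid along -104.30835463723702
lens [ 557.2262982  -144.45963842   55.        ]
```

```bash
cat >> h.py <<'E'
from scipy.spatial.transform import Rotation as Ro
CAB=dict(lens=(np.array([598.9,-126.8]),.077),empty=(np.array([608.7,162.8]),.050))
def to(n,s,z,lat=0):
    f,y=CAB[n];d=np.array([np.cos(y),np.sin(y)]);p=f+s*d+lat*np.array([-d[1],d[0]])
    o=r.get_obs();R=Ro.from_quat(o["eef_rot"]).as_matrix()
    dv=R.T@(np.array([*p,z])-o["tcp_pos"]);cy=np.arctan2(R[1,0],R[0,0])
    return "target",p.round(1),"norm",(dv/400).round(4),"turn",round(float(-np.degrees(y-cy)/45),4)
def st(n):
    o=r.get_obs();f,y=CAB[n];d=np.array([np.cos(y),np.sin(y)]);q=o["tcp_pos"]
    return "t",o["time"],"tcp",q.round(1),"s",((q[:2]-f)@d).round(1),"F",np.round(o["contact_force"],1),"w",round(o["gripper_width"],1)
E
python3 -c "
from h import *
print(to('lens',-165,214))"
```

```text
('target', array([ 434.4, -139.5]), 'norm', array([ 9.173e-01, -8.835e-01,  9.000e-04]), 'turn', 0.3168)
```

Call:
send_rows(increments=[0.917, -0.884, 0, 0.317, -1, 0.917, -0.884, 0, 0.317, -1, 0.917, -0.884, 0, 0.317, -1, 0.917, -0.884, 0, 0.317, -1, 0.917, -0.884, 0, 0.317, -1, 0.917, -0.884, 0, 0.317, -1, 0.917, -0.884, 0, 0.317, -1, 0.917, -0.884, 0, 0.317, -1, 0.917, -0.884, 0, 0.317, -1, 0.917, -0.884, 0, 0.317, -1, 0.917, -0.884, 0, 0.317, -1, 0.917, -0.884, 0, 0.317, -1], grip_force=5)

```text
time: 1.1
tcp_pos: [430.3, -146.1, 214.6]
eef_rot: [0.999, 0.038, 0.0, 0.0]
contact_force: [-0.0, -1.3, 0.0]
gripper_width: 14.2
finger_force: 0.0
```

```bash
python3 -c "
from h import *
print(st('lens'),to('lens',-165,38))"
```

```text
('t', 1.1, 'tcp', array([ 430.3, -146.1,  214.6]), 's', np.float64(-169.6), 'F', array([-0. , -1.3,  0. ]), 'w', 14.2) ('target', array([ 434.4, -139.5]), 'norm', array([ 0.0114, -0.0158,  0.4415]), 'turn', -0.0004)
```

Call:
send_rows(increments=[0, 0, 0.1, 0, -1, 0, 0, 0.2, 0, -1, 0, 0, 0.3, 0, -1, 0, 0, 0.38, 0, -1, 0, 0, 0.42, 0, -1, 0, 0, 0.441, 0, -1, 0, 0, 0.441, 0, -1, 0, 0, 0.441, 0, -1])

```text
time: 1.77
tcp_pos: [430.2, -148.2, 38.5]
eef_rot: [0.999, 0.038, -0.0, -0.0]
contact_force: [0.4, -0.5, 0.6]
gripper_width: 0.5
finger_force: 0.0
```

```bash
python3 -c "
from h import *
print(st('lens'),to('lens',-10-9,38))"
```

```text
('t', 1.7667, 'tcp', array([ 430.2, -148.2,   38.5]), 's', np.float64(-169.8), 'F', array([ 0.4, -0.5,  0.6]), 'w', 0.5) ('target', array([ 580. , -128.3]), 'norm', array([ 0.3771, -0.0211,  0.0011]), 'turn', -0.0004)
```

Call:
send_rows(increments=[0.03, -0.01, 0, 0, -1, 0.06, -0.02, 0, 0, -1, 0.08, -0.021, 0, 0, -1, 0.09, -0.021, 0, 0, -1, 0.1, -0.021, 0, 0, -1, 0.11, -0.021, 0, 0, -1, 0.12, -0.021, 0, 0, -1, 0.13, -0.021, 0, 0, -1, 0.14, -0.021, 0, 0, -1, 0.15, -0.021, 0, 0, -1, 0.16, -0.021, 0, 0, -1, 0.17, -0.021, 0, 0, -1])

```text
time: 2.77
tcp_pos: [497.1, -134.4, 38.1]
eef_rot: [0.999, 0.038, -0.0, -0.0]
contact_force: [-2.0, 1.5, 1.7]
gripper_width: 0.4
finger_force: 1.2
```

```bash
python3 - <<'E'
from h import *
print(st('lens'),to('lens',-20,38))
cv2.imwrite("pics/c2.png",cv2.resize(get_image("side")[130:280,150:400],None,fx=3.2,fy=3.2,interpolation=cv2.INTER_CUBIC))
E
```

```text
('t', 2.7667, 'tcp', array([ 497.1, -134.4,   38.1]), 's', np.float64(-102.1), 'F', array([-2. ,  1.5,  1.7]), 'w', 0.4) ('target', array([ 579. , -128.3]), 'norm', array([0.2051, 0.0006, 0.    ]), 'turn', -0.0005)
```

View pics/c2.png

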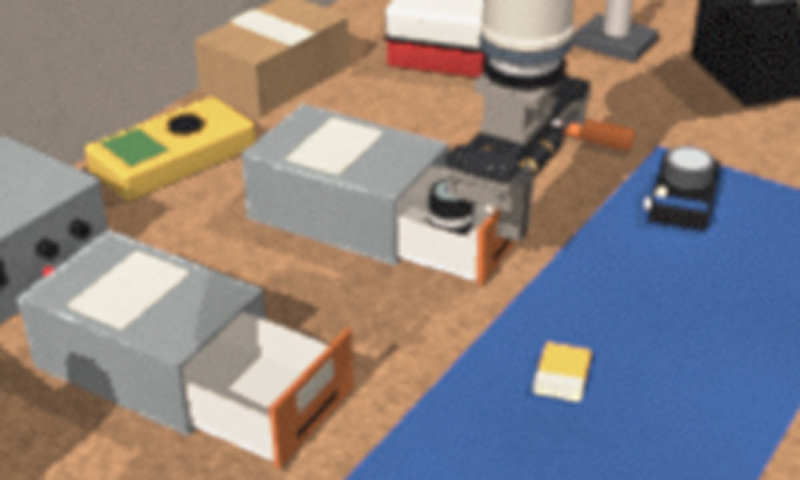

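The fingertips are on the face at about crop px (495,230). The drawer is moving in with roughly 2 N, and the lens is upright at (450,200).

Call:
send_rows(increments=[0.014, 0, 0, 0, -1, 0.028, 0, 0, 0, -1, 0.042, 0, 0, 0, -1, 0.056, 0, 0, 0, -1, 0.07, 0, 0, 0, -1, 0.084, 0, 0, 0, -1, 0.098, 0, 0, 0, -1, 0.112, 0, 0, 0, -1, 0.126, 0, 0, 0, -1, 0.14, 0, 0, 0, -1, 0.15, 0, 0, 0, -1, 0.16, 0, 0, 0, -1])

```text
time: 3.82
tcp_pos: [561.5, -129.6, 38.2]
eef_rot: [0.999, 0.038, 0.0, 0.0]
contact_force: [-3.0, 1.8, 0.4]
gripper_width: 0.3
finger_force: 1.1
```

Call:
send_rows(increments=[0.007, 0, 0, 0, -1, 0.014, 0, 0, 0, -1, 0.02, 0, 0, 0, -1, 0.025, 0, 0, 0, -1, 0.03, 0, 0, 0, -1, 0.034, 0, 0, 0, -1, 0.038, 0, 0, 0, -1, 0.042, 0, 0, 0, -1])

```text
time: 4.48
tcp_pos: [577.9, -128.4, 38.2]
eef_rot: [0.999, 0.038, 0.0, 0.0]
contact_force: [-1.9, 1.6, 1.0]
gripper_width: 0.7
finger_force: 1.1
```

```bash
python3 -c "
from h import *
print(st('lens'))"
```

```text
('t', 4.4833, 'tcp', array([ 577.9, -128.4,   38.2]), 's', np.float64(-21.1), 'F', array([-1.9,  1.6,  1. ]), 'w', 0.7)
```

Call:
send_rows(increments=[0.003, 0, 0, 0, -1, 0.006, 0, 0, 0, -1, 0.009, 0, 0, 0, -1, 0.012, 0, 0, 0, -1])

```text
time: 4.82
tcp_pos: [580.5, -128.1, 38.1]
eef_rot: [0.999, 0.039, -0.002, -0.0]
contact_force: [-13.9, -1.5, 12.0]
gripper_width: 0.4
finger_force: 7.1
```

Call:
send_rows(increments=[0, 0, 0, 0, -1, 0, 0, 0, 0, -1, 0, 0, 0, 0, -1, -0.03, 0, 0, 0, -1, -0.1, 0, 0, 0, -1, -0.2, 0, 0, 0, -1, -0.2, 0, -0.1, 0, -1, -0.2, 0, -0.2, 0, -1, -0.2, 0, -0.3, 0, -1, -0.2, 0, -0.3, 0, -1, -0.2, 0, -0.3, 0, -1])

```text
time: 5.73
tcp_pos: [505.3, -135.0, 161.2]
eef_rot: [0.999, 0.038, 0.003, 0.001]
contact_force: [0.3, 0.1, -0.4]
gripper_width: 0.9
finger_force: 0.0
```

```bash
python3 - <<'E'
from h import *
print(st('lens'),to('empty',-50,158))
im=get_image("side");cv2.imwrite("pics/c3.png",cv2.resize(im[130:280,150:400],None,fx=3.2,fy=3.2,interpolation=cv2.INTER_CUBIC))
E
```

```text
('t', 5.7333, 'tcp', array([ 505.3, -135. ,  161.2]), 's', np.float64(-94.0), 'F', array([ 0.3,  0.1, -0.4]), 'w', 0.9) ('target', array([558.8, 160.3]), 'norm', array([ 0.1897, -0.7259,  0.0073]), 'turn', 0.0339)
```

View pics/c3.png

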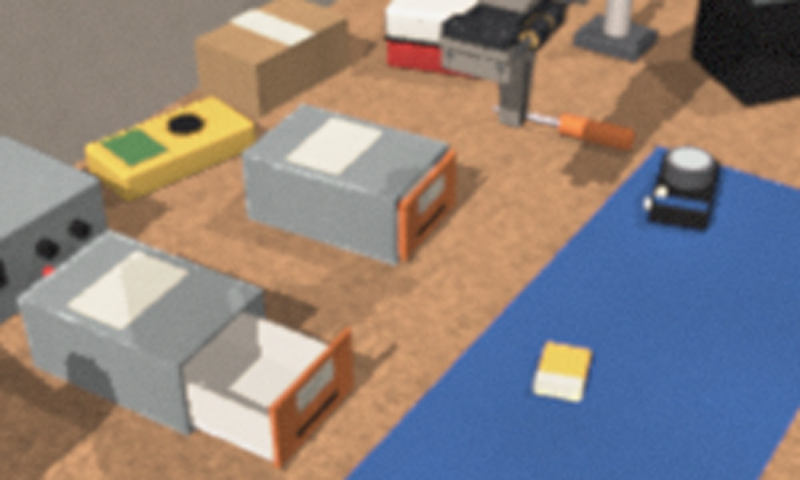

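The lens drawer is flush (front at crop px (428,205)). Now I'll move over the empty drawer's opening at z≈160.

Call:
send_rows(increments=[0.21, -0.725, 0, 0.034, -1, 0.21, -0.725, 0, 0.034, -1, 0.21, -0.725, 0, 0.034, -1, 0.21, -0.725, 0, 0.034, -1, 0.21, -0.725, 0, 0.034, -1, 0.21, -0.725, 0, 0.034, -1, 0.21, -0.725, 0, 0.034, -1, 0.21, -0.725, 0, 0.034, -1, 0.21, -0.725, 0, 0.034, -1, 0.21, -0.725, 0, 0.034, -1, 0.21, -0.725, 0, 0.034, -1, 0.21, -0.725, 0, 0.034, -1])

```text
time: 6.78
tcp_pos: [563.7, 159.8, 157.6]
eef_rot: [1.0, 0.024, -0.001, 0.0]
contact_force: [-0.1, -0.0, -0.2]
gripper_width: 0.3
finger_force: 0.0
```

```bash
python3 - <<'E'
from h import *
im=get_image("side")
print(st('empty'),to('empty',-42,158),to('empty',-42,32))
cv2.imwrite("pics/c4.png",cv2.resize(im[130:280,150:400],None,fx=3.2,fy=3.2,interpolation=cv2.INTER_CUBIC))
E
```

```text
('t', 6.8333, 'tcp', array([563.9, 159.9, 157.9]), 's', np.float64(-44.9), 'F', array([-0.7, -0.2,  0.1]), 'w', 0.6) ('target', array([566.8, 160.7]), 'norm', array([ 0.0072, -0.0017, -0.0003]), 'turn', -0.002) ('target', array([566.8, 160.7]), 'norm', array([ 0.0074, -0.0018,  0.3147]), 'turn', -0.002)
```

View pics/c4.png

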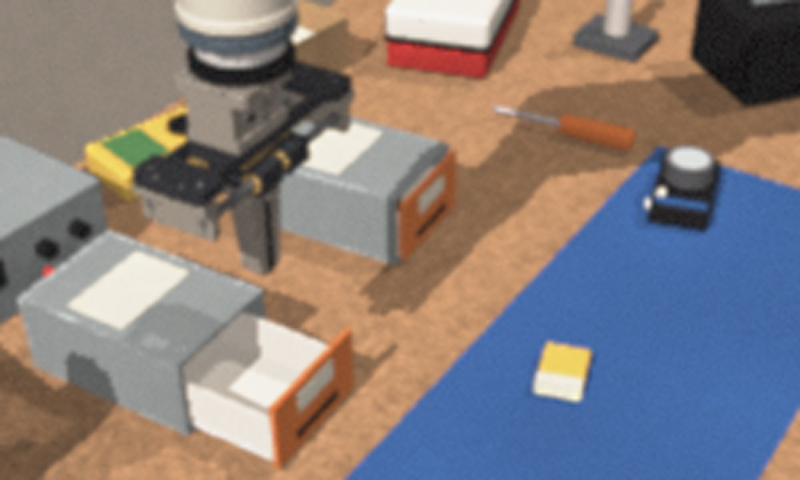

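The tips (crop px (258,265)) hang over the opening. I'll lower straight down to z≈32.

Call:
send_rows(increments=[0, 0, 0.05, 0, -1, 0, 0, 0.1, 0, -1, 0, 0, 0.15, 0, -1, 0, 0, 0.2, 0, -1, 0, 0, 0.24, 0, -1, 0, 0, 0.27, 0, -1, 0, 0, 0.295, 0, -1, 0, 0, 0.314, 0, -1, 0, 0, 0.314, 0, -1])

```text
time: 7.58
tcp_pos: [563.6, 160.9, 31.4]
eef_rot: [1.0, 0.025, -0.001, 0.0]
contact_force: [1.4, 0.5, 0.8]
gripper_width: 0.3
finger_force: 0.0
```

```bash
python3 -c "
from h import *
print(st('empty'),to('empty',-120,32))"
```

```text
('t', 7.5833, 'tcp', array([563.6, 160.9,  31.4]), 's', np.float64(-45.1), 'F', array([1.4, 0.5, 0.8]), 'w', 0.3) ('target', array([488.8, 156.8]), 'norm', array([-0.1872,  0.001 , -0.0011]), 'turn', -0.0005)
```

Call:
send_rows(increments=[-0.015, 0, 0, 0, -1, -0.03, 0, 0, 0, -1, -0.045, 0, 0, 0, -1, -0.06, 0, 0, 0, -1, -0.075, 0, 0, 0, -1, -0.09, 0, 0, 0, -1, -0.105, 0, 0, 0, -1, -0.12, 0, 0, 0, -1, -0.135, 0, 0, 0, -1, -0.15, 0, 0, 0, -1, -0.16, 0, 0, 0, -1, -0.17, 0, 0, 0, -1])

```text
time: 8.58
tcp_pos: [495.9, 158.1, 32.6]
eef_rot: [1.0, 0.025, 0.0, -0.0]
contact_force: [2.6, 0.1, 1.7]
gripper_width: 0.4
finger_force: 1.1
```

Call:
send_rows(increments=[-0.003, 0, 0, 0, -1, -0.006, 0, 0, 0, -1, -0.009, 0, 0, 0, -1, -0.012, 0, 0, 0, -1])

```text
time: 8.92
tcp_pos: [491.7, 157.8, 32.5]
eef_rot: [1.0, 0.025, 0.0, -0.0]
contact_force: [6.8, 1.5, -1.0]
gripper_width: 0.5
finger_force: 4.0
```

Call:
send_rows(increments=[-0.003, 0, 0, 0, -1, -0.005, 0, 0, 0, -1, -0.005, 0, 0, 0, -1, -0.005, 0, 0, 0, -1])

```text
time: 9.25
tcp_pos: [491.7, 157.9, 32.7]
eef_rot: [1.0, 0.025, 0.002, -0.0]
contact_force: [9.1, -0.7, -6.0]
gripper_width: 0.4
finger_force: 4.7
```

At the stop: the TCP no longer moves and the force is rising. I'll back off inward, lift out and check.

Call:
send_rows(increments=[0.02, 0, 0, 0, -1, 0.06, 0, 0, 0, -1, 0.1, 0, 0, 0, -1, 0.12, 0, 0, 0, -1, 0.12, 0, 0, 0, -1, 0.12, 0, -0.1, 0, -1, 0.12, 0, -0.2, 0, -1, 0.12, 0, -0.3, 0, -1, 0.12, 0, -0.4, 0, -1, 0.12, 0, -0.45, 0, -1, 0.12, 0, -0.45, 0, -1, 0.12, 0, -0.45, 0, -1])

```text
time: 10.25
tcp_pos: [537.0, 160.1, 213.2]
eef_rot: [1.0, 0.025, 0.0, -0.0]
contact_force: [-0.0, 0.3, -0.4]
gripper_width: 0.3
finger_force: 0.0
```

```bash
python3 - <<'E'
from h import *
print(st('empty'))
im=get_image("side");cv2.imwrite("pics/c5.png",cv2.resize(im[130:280,150:400],None,fx=3.2,fy=3.2,interpolation=cv2.INTER_CUBIC))
t=get_image("top");cv2.imwrite("pics/t5.png",t);m=orange(t)
for n,(x0,x1,y0,y1) in dict(empty=(185,260,200,250),lens=(315,390,170,232)).items():
    s=np.zeros_like(m);s[y0:y1,x0:x1]=m[y0:y1,x0:x1];p=cv2.findNonZero(s)
    if p is None: print(n,None);continue
    u,v=cv2.minAreaRect(p)[0];q=ray("top",(u,v),71)[:2];f,y=CAB[n];print(n,len(p),q.round(1),((q-f)@[np.cos(y),np.sin(y)]).round(1))
E
```

```text
('t', 10.25, 'tcp', array([537. , 160.1, 213.2]), 's', np.float64(-71.8), 'F', array([-0. ,  0.3, -0.4]), 'w', 0.3)
empty 76 [475.7 125.3] -134.7
lens 199 [ 592.5 -125.9] -6.3
```

View pics/t5.png

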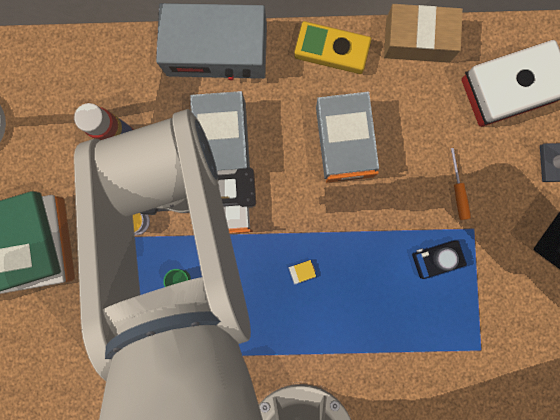

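View pics/c5.png

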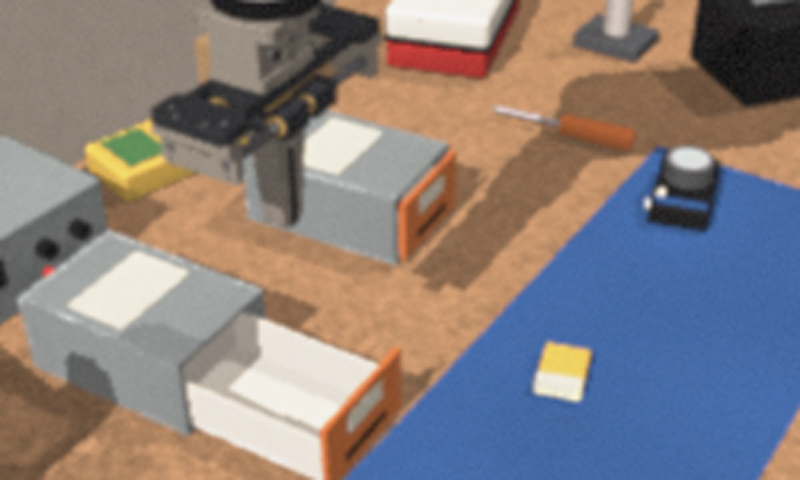

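The lens drawer is flush, the empty drawer's front midline is 135 mm out (opening about 130 mm), the bystanders are in place and the arm is clear.

```bash
python3 -c "
from station import job
print(job.hand_in())"
```

```text
the job is handed in; nothing more can be done
None
```

I pushed the lens drawer fully shut and the empty drawer out to its stop, then handed the job in at about 10 s; the hand-in returned no verdict, and the lens could not be seen once its drawer closed (it was upright at the last look, partway in).

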